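Uncover a bread roll and hold it up in the tongs

ROBOT

A 6-joint arm with a two-finger parallel gripper is mounted at the origin on a cart in front of the work surface, level with it; the furniture and walls round the work are solid. World frame = base frame: x ahead of the robot, y to its left, z up, the work surface at z = 0. Lengths are in m, angles in rad, forces in N, time in s.
With the tool pointing down it reaches from about 0.35 to 1 m from the base axis. Payload 7.1 kg.
Tool frame: the origin (TCP) lies on the centre line of the jaws, within the pads' length; the fingertips stand robot.finger_overhang ahead of it and the grasp point (between the pads) lies 2 mm behind it (robot.finger_overhang is the distance from the TCP to the fingertips, in m); z points along the fingers, y is the line along which they close (so a half turn about z gives the same grasp; the last joint's range is limited). The gripper opens to 85 mm and grips with 20 to 120 N. Pads are 22 mm wide; open, the fingers measure 114 mm over their backs; the gripper's body (76 mm by 85 mm) begins 54 mm behind the grasp point. The pads swing forward as they close: fully open they stand 13 mm farther back than shut.
Start: joints at [-1.367, 0.423, 1.63, -0, 1.089, -0.019], TCP at [0.138, -0.61, 0.248] pointing down, gripper open.
Joint ranges: [-3, 3], [-0.9, 2.11], [0.09, 2.58], [-1.31, 4.45], [0.11, 2.69], [-2.54, 2.54]. Speed limits (rad/s): [2.39, 2.39, 3.01, 3.14, 3.14, 3.14].

INTERFACE

Orientations are given as a unit quaternion [w, x, y, z].
In Python, from cell import robot gives the robot as it stands. The module is installed in compiled form; this text tells all that it offers. Calls block until the motion is done:
- robot.move_pose(position, orientation): joint-space move of the TCP to a pose.
- robot.movel(position, ori=None, rate=0.15): straight line of the TCP; ori=None keeps the orientation; rate is the mean speed in m/s.
- robot.movej(angles): joint-space move.
- robot.command_gripper(opening, effort=None): opening from 0.0 (shut) to 1.0 (fully open); effort is the grip in N (None keeps the last); returns when the fingers have stopped.
- robot.sleep(seconds).
- robot.inverse_kinematics(position, orientation): joint angles nearest the present ones, or None.
- robot.state(): the state.
- robot.grab_frame(name): name is "scene" or "top"; returns a dict with "image" (400x640x3 uint8, red, green, blue), "range_z" (400x640 float32, m along the optical axis (not along the pixel's ray), 0 where there is no reading), "K" (3x3 intrinsics, pixels), "R" (3x3) and "t" (3): a world point X has camera coordinates R X + t. Camera axes: x right, y down, z forward; pixel columns grow to the right and rows downward; lengths in m; the calibration is good to about 2 mm. A picture is of the moment at which its call begins.
A pose or a line that the arm cannot do raises robot.MotionError and nothing moves.
- robot.close_job(): hands the job in; it is judged then, once.
The state is a dict: "time": time; "joint_positions": joint angles; "joint_velocities": joint speeds; "tau": joint torques, N m; "tcp_pos": TCP position; "tcp_rot": TCP orientation; "wrist_force": force on the tool from outside, world axes, zero at the start; "ft_torque": the same for the moment, N m; "grip_width": opening from 0.0 (shut) to 1.0 (fully open); "grip_force": force on a finger pad.
Only numpy, scipy, OpenCV 4.12 (cv2) and the standard library are available. Lean on these libraries where they do the work, as an engineer would, in place of code of your own. Each camera call takes 0.05 s, during which the arm holds its last target. There are 200 camera calls.

TASK

Take the mesh cover off the bread roll by its black loop and hang it by that loop on the hook of the stand. Then pick up the kitchen tongs by their two black grips, close them on the roll and lift it, without the hand touching the roll and without disturbing the tomato, lemon, mug or spice jar. Finish still holding the roll in the squeezed tongs, about 10 cm above the bread board.

Things in the scene. Friction and masses are not known exactly. Their poses are not given: they have to be found in the camera images.
- board: Wooden bread board, 170 (its x) x 230 (its y) x 18 mm high, fixed; origin at the centre of its underside. The roll and the cover stand on it.
- roll: Brown round bread roll, 53 mm across at its widest (11 to 24 mm above its underside), 44 mm high, 60 g, rigid; origin at the centre of its flat underside.
- cover: Dome-shaped wire mesh cover standing over the roll, 130 mm across, 80 mm high, hollow, open below, 90 g; origin at the centre of its lower rim, z up. On top stands a rigid black loop in the cover's y-z plane (one looks through it along the cover's x), 51 mm wide over its two upright sides. Gripped from above across these sides (closing along the cover's y), its opening stays free.
- cover_loop (a point): Middle of the loop's opening, between its two sides, 106 mm above the cover's rim. Axes as the cover's. The upright sides reach from 26 mm below to 2 mm above this point, then an arch joins them, its inside top 19 mm and outside top 25 mm above it. The opening is 37 mm wide and 45 mm high.
- stand: Hook stand, fixed: dark round wooden foot 112 mm across, black wire post; origin on the worktop straight below the hook, z up. The level hook arm, a 7 mm wire, runs from the post (105 mm along the stand's +x) to the origin and 12 mm beyond towards -x, where it turns up: the 9 mm ball at its end is 24 mm in front of the origin, its top 14 mm above the arm's top.
- hook (a point): Top of the hook arm, 218 mm above the worktop, where a loop hangs. A loop goes on from the upturned end, moving along the stand's +x. Axes as the stand's.
- tongs: Steel kitchen tongs, 240 mm long, 110 g, lying flat, the two arms side by side; origin midway between their black plastic grips (arms open), on the underside. x points along the tongs to the open tips, y across the arms, z up. The grips reach 31 mm either way along x, 1.5 to 22.5 mm above the underside, and are 56 mm wide over all when open. Hinge 105 mm behind the origin, wire ring end 135 mm.
- tongs_tips (a point): Midway between the two scooped tips when the arms are open, 105 mm ahead of the tongs' origin, 12 mm above the underside. Each tip is a steel scoop 44 mm long and 24 mm high; the free gap between them is about 80 mm when open.
- tongs_arm (a joint): How far the tongs are squeezed, rad: 0 open (spring rest, grips 56 mm wide), about 0.15 closed on the roll (grips about 40 mm), 0.34 shut. Grips 1 mm nearer bring the tips 2 mm nearer. The spring pushes the grips apart with 8 to 10 N; tongs squeezed by a few mm can so be carried still open, level, gripped at the origin. The tongs' frame and points belong to the +y arm and turn with it.
- tomato: Red tomato, 75 mm across, 79 mm high; origin at the centre of its underside.
- lemon: Yellow lemon, 71 x 53 x 51 mm; origin at the centre of its underside.
- mug: Cream-coloured mug, 78 x 116 x 101 mm with its handle; origin at the centre of its underside.
- spice_jar: Spice jar with a dark and white lid, 47 mm across, 98 mm high; origin at the centre of its underside.

How it is judged:
By the outcome, as a careful person would: the job done as asked, in the order asked, and still so for the second after the job is handed in, while the arm keeps its last pose, push and grip.
It also fails if it takes over 56 s, if anything falls off the work surface, if the arm or the gripper's body presses on something with over 40 N, if the wrist force passes 120 N, or if a joint passes its speed limit or range.

## Working session

There is one attempt and no reset: what is moved stays moved. The work goes in short steps, each a Python script; the robot and the scene stay as the last script left them, time stands still between calls to the robot, and variables do not carry over. Pictures are saved under pics/ and viewed, at most 14 in all, crops included, and the job is handed in when it is done.

```bash
mkdir -p pics
cat > h.py <<'E'
import numpy as np, cv2, pickle
from cell import robot
def grab(n,tag):
    f=robot.grab_frame(n); cv2.imwrite(f'pics/{tag}.png',f['image'][:,:,::-1]); pickle.dump(f,open(f'pics/{tag}.pkl','wb')); return f
def cloud(f):
    z=f['range_z']; v,u=np.indices(z.shape); K=f['K']
    P=np.stack([(u-K[0,2])*z/K[0,0],(v-K[1,2])*z/K[1,1],z],-1)
    W=(P-f['t'])@f['R']; W[z<=0]=np.nan; return W
E
python3 - <<'E'
from h import *
for n in('scene','top'):
    f=grab(n,n+'0'); print(n,f['K'].round(1).tolist(),'cam',(-f['R'].T@f['t']).round(3), f['R'].round(2).tolist())
a=cv2.imread('pics/scene0.png');b=cv2.imread('pics/top0.png')
s=robot.state();print({k:np.round(v,3) for k,v in s.items()},robot.finger_overhang)
E
```

```text
scene [[497.9, 0.0, 316.9], [0.0, 497.9, 190.6], [0.0, 0.0, 1.0]] cam [-0.454  0.924  1.11 ] [[-0.68, -0.73, 0.01], [-0.43, 0.39, -0.81], [0.59, -0.56, -0.59]]
top [[480.5, 0.0, 337.8], [0.0, 480.5, 206.9], [0.0, 0.0, 1.0]] cam [-0.59  -0.137  1.697] [[0.13, -0.99, 0.01], [-0.79, -0.11, -0.6], [0.59, 0.07, -0.8]]
{'time': np.float64(0.1), 'joint_positions': array([-1.367,  0.424,  1.631,  0.   ,  1.089, -0.019]), 'joint_velocities': array([-0.002, -0.002, -0.002,  0.001,  0.001,  0.   ]), 'tau': array([ 1.0000e-03, -5.5842e+01, -2.8244e+01,  0.0000e+00,  3.0000e-03,
       -0.0000e+00]), 'tcp_pos': array([ 0.138, -0.609,  0.248]), 'tcp_rot': array([-0.001,  0.994,  0.111, -0.   ]), 'wrist_force': array([-0.431,  0.172,  0.208]), 'ft_torque': array([-0.057,  0.048,  0.034]), 'grip_force': np.float64(0.0), 'grip_width': np.float64(1.002)} 0.017
```

View pics/scene0.png

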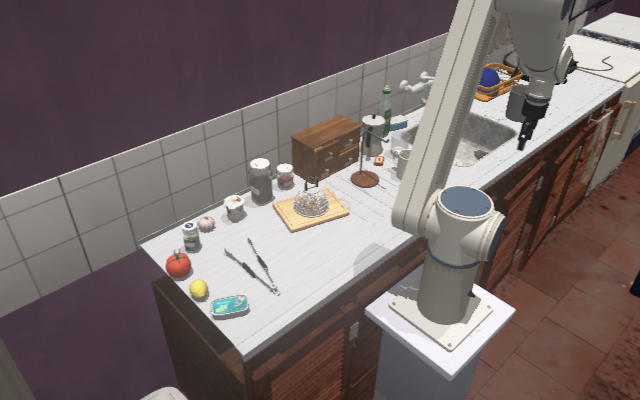

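View pics/top0.png

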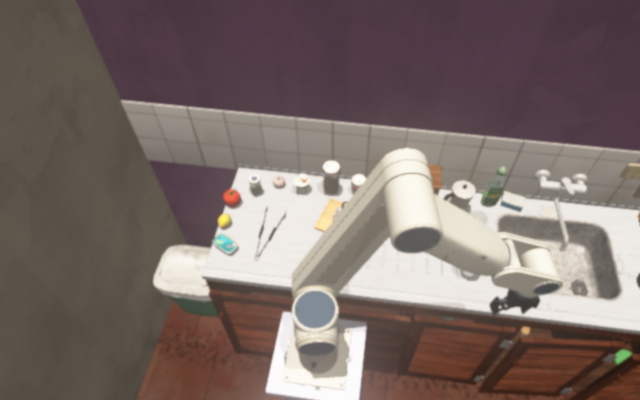

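The scene view shows the board and cover at about (312,203), with its loop at (312,183). The stand is at (370,150) and the tongs run from (277,291) to tips near (225,250) and (250,240). The tomato is at (178,264), the lemon at (199,288) and the jar at (191,236). In the top view the arm hides the cover and stand, so I'll swing it aside.

Run:
```python
from h import *
q=robot.state()['joint_positions'].copy(); q[0]=-2.0; robot.movej(q); print(robot.state()['time'])
a=grab('scene','scene1')['image'];b=grab('top','top1')['image']
A=cv2.resize(a[130:330,150:430],None,fx=2.85,fy=2.85,interpolation=cv2.INTER_CUBIC)
B=cv2.resize(b[150:290,200:480],None,fx=2.85,fy=2.85,interpolation=cv2.INTER_CUBIC)
cv2.imwrite('pics/A.png',A[:,:,::-1]);cv2.imwrite('pics/B.png',B[:,:,::-1])
```

```text
1.55
```

View pics/A.png

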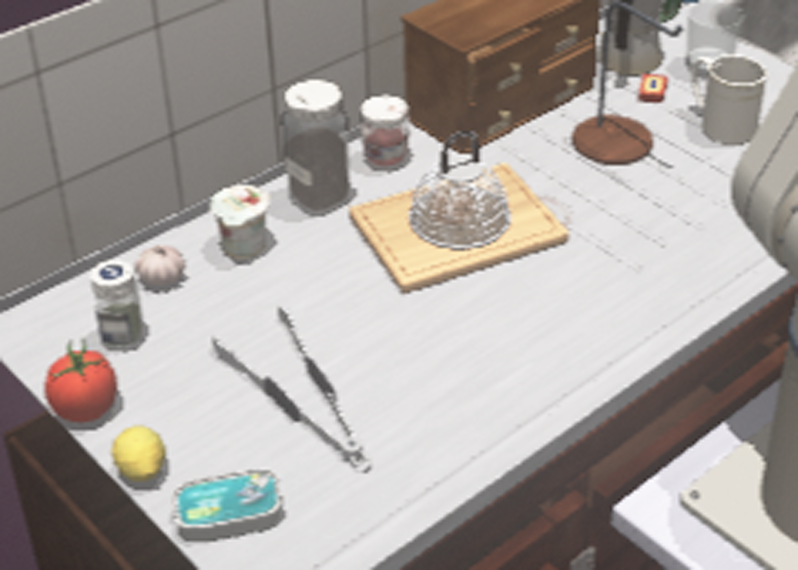

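View pics/B.png

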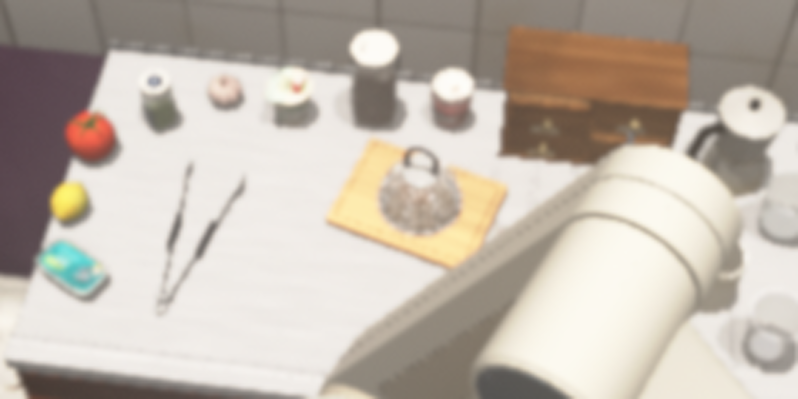

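The crops show the loop at scene-crop (460,150) and top-crop (421,160). The tongs' grips are at scene-crop (282,398) and (319,377), and top-crop (174,233) and (206,240). In the scene crop the stand's foot is at (612,138) and the hook arm runs (605,5) to (676,30). The top view of the stand is still blocked. Next I'll measure with depth and both views.

```bash
cat >> h.py <<'E'
def proj(f,X):
    p=np.asarray(X)@f['R'].T+f['t']; p=p@f['K'].T; return p[...,:2]/p[...,2:]
E
python3 - <<'E'
from h import *
np.set_printoptions(precision=4,suppress=True)
F={n:pickle.load(open(f'pics/{n}1.pkl','rb')) for n in('scene','top')}
for n,f in F.items():
    W=cloud(f); I=f['image'].astype(int); hsv=cv2.cvtColor(f['image'],cv2.COLOR_RGB2HSV).astype(int)
    print('==',n)
    off=(150,130) if n=='scene' else (200,150)
    c=lambda x,y:(int(off[0]+x/2.85),int(off[1]+y/2.85))
    ok=np.isfinite(W[...,2])
    dark=(I.max(-1)<90)&ok
    z=W[...,2]
    # tabletop
    u,v=c(300,330) if n=='scene' else c(120,300); print('table',W[v,u])
    # board
    bm=(hsv[...,0]>10)&(hsv[...,0]<25)&(hsv[...,1]>70)&(abs(z-.018)<.012)&ok&(abs(W[...,1])<.5)&(I[...,0]>150)
    m=np.zeros(bm.shape,np.uint8); m[bm]=1
    nl,lab,st,ce=cv2.connectedComponentsWithStats(m); k=1+st[1:,4].argmax(); 
    P=W[lab==k]; r=cv2.minAreaRect(P[:,:2].astype(np.float32)); print('board',r,np.median(P[:,2]),len(P))
    bc=np.array(r[0])
    # cover & loop
    s=ok&(np.hypot(*(W[...,:2]-bc).transpose(2,0,1))<.1)
    for lo,hi in((.03,.1),(.1,.115),(.115,.13),(.13,.155)):
        P=W[s&(z>lo)&(z<hi)]; print('cov',lo,len(P),P.mean(0) if len(P) else '',P.min(0) if len(P) else'',P.max(0) if len(P) else'')
    l=s&dark&(z>.105); print('loop px',np.argwhere(l)[:,::-1].tolist() if l.sum()<60 else l.sum()); print(W[l])
    # tongs
    if n=='scene': box=(c(205,300),c(380,475))
    else: box=(c(150,155),c(255,320))
    M=np.zeros(ok.shape,bool);M[box[0][1]:box[1][1],box[0][0]:box[1][0]]=1
    P=W[M&ok&(I.max(-1)<80)]; print('tongs dark',len(P)); 
    P=W[M&ok&(z>.006)&(z<.04)]; print('tongs hi',len(P),P.mean(0))
f=F['scene'];W=cloud(f);z=W[...,2];ok=np.isfinite(z)
I=f['image']
M=np.zeros(ok.shape,bool);M[105:180,345:400]=1
for lo,hi in((.03,.1),(.1,.18),(.18,.24)):
    P=W[M&(z>lo)&(z<hi)&(I.max(-1)<100)]; print(lo,len(P),np.median(P,0) if len(P) else '')
E
```

```text
== scene
table [0.5712 0.2304 0.0021]
board ((0.5844446420669556, -0.026951178908348083), (0.23020614683628082, 0.17340914905071259), 73.81564331054688) 0.018838569589592374 1054
cov 0.03 755 [ 0.564  -0.0103  0.0667] [ 0.5199 -0.0773  0.0301] [0.6379 0.0331 0.1   ]
cov 0.1 58 [ 0.5824 -0.0303  0.1039] [ 0.5558 -0.0541  0.1001] [ 0.6066 -0.0011  0.1137]
cov 0.115 22 [ 0.5853 -0.0272  0.1229] [ 0.5744 -0.0545  0.1164] [ 0.5962 -0.0016  0.1297]
cov 0.13 31 [ 0.5865 -0.0289  0.1416] [ 0.578  -0.0549  0.1315] [ 0.5939 -0.0062  0.1492]
loop px [[312, 176], [313, 176], [314, 176], [310, 177], [311, 177], [315, 177], [309, 178], [307, 179], [316, 179], [306, 180], [307, 180], [316, 180], [317, 180], [306, 181], [316, 181], [317, 181], [306, 182], [316, 182], [317, 182], [316, 183], [317, 183], [305, 184], [306, 184], [316, 184], [317, 184], [305, 185], [306, 185], [316, 185], [317, 185], [305, 186], [306, 186], [305, 187], [306, 187], [305, 188], [306, 188]]
[[ 0.5859 -0.0369  0.1474]
 [ 0.5816 -0.0376  0.1492]
 [ 0.5842 -0.0447  0.1447]
 [ 0.5872 -0.0288  0.1463]
 [ 0.5852 -0.0316  0.146 ]
[... 857 characters left out ...]
51]
== top
table [0.3621 0.3703 0.006 ]
board ((0.5796065330505371, -0.02913537621498108), (0.22586864233016968, 0.1710302233695984), 73.85911560058594) 0.018188791338066525 976
cov 0.03 550 [ 0.56   -0.0334  0.0689] [ 0.4895 -0.1073  0.0301] [0.6661 0.0436 0.0999]
cov 0.1 51 [ 0.5795 -0.0297  0.1049] [ 0.5522 -0.0568  0.1006] [ 0.6092 -0.0026  0.1149]
cov 0.115 9 [ 0.5849 -0.0243  0.1216] [ 0.5736 -0.0558  0.1168] [ 0.5964 -0.0052  0.1265]
cov 0.13 23 [ 0.5828 -0.0324  0.1434] [ 0.5725 -0.0563  0.1345] [ 0.5935 -0.0093  0.1529]
loop px []
[]
tongs dark 0
tongs hi 418 [0.4839 0.2858 0.0127]
0.03 270 [ 0.6964 -0.3947  0.0634]
0.1 340 [ 0.6977 -0.3925  0.1302]
0.18 38 [ 0.5708 -0.3129  0.2155]
```

Run:
```python
from h import *
f=pickle.load(open('pics/scene1.pkl','rb'))['image'];g=pickle.load(open('pics/top1.pkl','rb'))['image']
z=lambda a,u,v,w,h,k:cv2.resize(a[v:v+h,u:u+w],None,fx=k,fy=k,interpolation=cv2.INTER_NEAREST)
# stand 80x70 @5, loop/cover 70x60 ; tongs scene, tongs top
A=np.zeros((600,800,3),np.uint8)
A[:300,:400]=z(f,340,105,80,60,5); A[:300,400:]=z(f,280,170,80,60,5)
A[300:,:400]=z(f,217,230,80,60,5); A[300:,400:]=z(g,240,200,80,60,5)
cv2.imwrite('pics/C.png',A[:,:,::-1])
```

```text
(no output)
```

View pics/C.png

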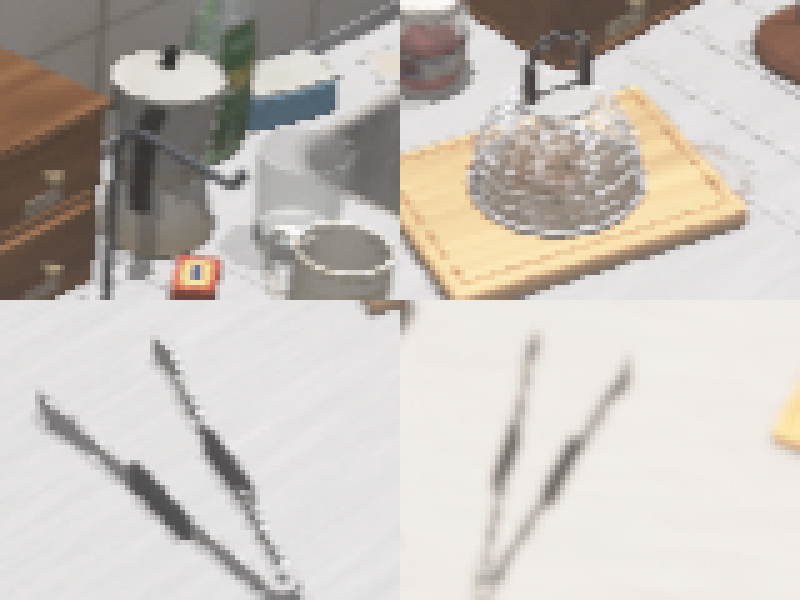

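The zoom shows the post at scene column ≈361.5, and the hook arm from (362,132) to the ball at (387,140). The grips are at (249,270) and (262.6,262.6) in scene, and (261.4,232) and (272.4,234) in top. I'll fit the numbers now.

```bash
cat > fit.py <<'E'
from h import *
np.set_printoptions(precision=4,suppress=True)
F={n:pickle.load(open(f'pics/{n}1.pkl','rb')) for n in('scene','top')}
def ray(n,u,v,z):
    f=F[n]; d=f['R'].T@np.linalg.inv(f['K'])@[u,v,1]; c=-f['R'].T@f['t']; return c+d*(z-c[2])/d[2]
def tri(ps):  # [(view,u,v)]
    A=[];b=[]
    for n,u,v in ps:
        f=F[n];d=f['R'].T@np.linalg.inv(f['K'])@[u,v,1];d/=np.linalg.norm(d);c=-f['R'].T@f['t']
        M=np.eye(3)-np.outer(d,d);A.append(M);b.append(M@c)
    return np.linalg.lstsq(np.vstack(A),np.hstack(b),rcond=None)[0]
E
python3 - <<'E'
from fit import *
s=F['scene'];W=cloud(s);I=s['image']
print('arm'); 
for v in range(128,146):
    for u in range(358,392):
        if .19<W[v,u,2]<.25 and I[v,u].max()<130 and W[v,u,0]<.85: print((u,v),W[v,u],end=' ')
print('\npost')
P=np.array([W[v,u] for v in range(136,172) for u in range(358,366) if .03<W[v,u,2]<.215 and I[v,u].max()<110 and W[v,u,0]<.8]);print(len(P),np.median(P,0))
f=(I[...,0].astype(int)-I[...,2]>25)&(abs(W[...,2]-.01)<.02)
m=np.zeros(f.shape,bool);m[165:195,345:385]=f[165:195,345:385]
if m.sum():
  P=W[m];r=cv2.minEnclosingCircle(P[:,:2].astype(np.float32));print('foot',r,np.median(P[:,2]),np.percentile(P[:,2],95))
for n in F:
    W=cloud(F[n]);I=F[n]['image'].astype(int);z=W[...,2]
    c=np.hypot(W[...,0]-.582,W[...,1]+.03)<.05
    P=W[c&(z>.112)&(z<.16)&(I.max(-1)<150)]; e,V=np.linalg.eigh(np.cov((P-P.mean(0))[:,:2].T)); d=V[:,1]*np.sign(V[1,1])
    t=(P[:,:2]-P.mean(0)[:2])@d; print(n,'loop',len(P),'mid',P.mean(0)[:2]+d*(np.percentile(t,3)+np.percentile(t,97))/2,'wid',np.ptp(t),'zmax',P[:,2].max(),'yaw',np.degrees(np.arctan2(-d[0],d[1])))
    # tongs
    g=(I.max(-1)<110)if n=='scene' else (I.max(-1)<150)
    g&=(W[...,0]>.3)&(W[...,0]<.65)&(W[...,1]>.17)&(W[...,1]<.4)&(z<.04)
    nl,lab,st,ce=cv2.connectedComponentsWithStats(g.astype(np.uint8),connectivity=8)
    for k in range(1,nl):
        if st[k,4]>12:
            P=W[lab==k];a=cv2.minAreaRect(P[:,:2].astype(np.float32));print(n,'grip',st[k,4],ce[k],P.mean(0),a,np.percentile(z[lab==k],90))
G=[tri([('scene',249,270),('top',261.4,232)]),tri([('scene',262.6,262.6),('top',272.4,234)]),tri([('scene',225,250),('top',266.4,207.5)]),tri([('scene',248,238.3),('top',285.5,213)])]
print(np.array(G), 'hinge',tri([('scene',274.5,286.5),('top',257,256)]))
print('loop top',tri([('scene',312.5,176.5),('top',347.7,202)]))
for n,off,ts in(('scene',(150,130),dict(tom=(80,385),lem=(138,452),jar=(118,310),mug=(735,100))),):
    W=cloud(F[n])
    for k,(x,y) in ts.items(): print(k,W[int(off[1]+y/2.85),int(off[0]+x/2.85)])
E
```

```text
arm
(366, 130) [ 0.6029 -0.3233  0.2139] (364, 131) [ 0.6086 -0.3191  0.2089] (365, 131) [ 0.5962 -0.3102  0.2173] (366, 131) [ 0.5985 -0.3185  0.2133] (367, 131) [ 0.5918 -0.3162  0.217 ] (368, 131) [ 0.5844 -0.3131  0.2211] (369, 131) [ 0.5857 -0.3203  0.218 ] (363, 132) [ 0.6103 -0.3157  0.2053] (364, 132) [ 0.5994 -0.3086  0.2125] (365, 132) [ 0.6031 -0.3187  0.2071] (367, 132) [ 0.5854 -0.3091  0.2181] (368, 132) [ 0.5852 -0.3146  0.2161] (369, 132) [ 0.5848 -0.3197  0.2144] (370, 132) [ 0.5777 -0.3168  0.2184] (362, 133) [ 0.6146 -0.3155  0.1993] (363, 133) [ 0.6104 -0.3163  0.2008] (364, 133) [ 0.6111 -0.3228  0.198 ] (369, 133) [ 0.5745 -0.3078  0.2189] (370, 133) [ 0.5715 -0.3099  0.2194] (371, 133) [ 0.5693 -0.3129  0.2192] (372, 133) [ 0.5653 -0.3137  0.2205] (362, 134) [ 0.6194 -0.3215  0.1908] (363, 134) [ 0.6095 -0.3156  0.1972] (371, 134) [ 0.57   -0.3142  0.2143] (372, 134) [ 0.5618 -0.3099  0.2193] (373, 134) [ 0.5565 -0.3092  0.2218] (374, 134) [ 0.5571 -0.3156  0.2192] (373, 135) [ 0.5599 -0.3138  0.2145] (374, 135) [ 0.5488 -0.3059  0.2222] (375, 135) [ 0.5478 -0.
[... 2014 characters left out ...]
, 0.05665113776922226), 88.63533782958984) 0.019908626870061646
top grip 24 [271.8333 233.7917] [0.4762 0.2706 0.0122] ((0.4797121584415436, 0.26960289478302), (0.005463690962642431, 0.06483883410692215), 80.94432830810547) 0.020596398883408258
top grip 58 [280.6034 296.2931] [ 0.5696  0.3231 -0.7767] ((0.56822669506073, 0.32230886816978455), (0.02511735074222088, 0.15344420075416565), 0.5128667950630188) -0.7638975325665349
[[0.4838 0.3177 0.0083]
 [0.4781 0.2689 0.0119]
 [0.6066 0.323  0.0132]
 [0.5938 0.2364 0.0152]] hinge [0.3666 0.308  0.0165]
loop top [ 0.5805 -0.0336  0.1502]
tom [0.5968 0.4906 0.0642]
lem [0.4931 0.4896 0.0476]
jar [0.6768 0.3978 0.0631]
mug [ 0.4754 -0.4301  0.0748]
```

```bash
cat >> h.py <<'E'
from scipy.spatial.transform import Rotation as Ro
def down(a,flip=False):
    """tool pointing down, closing line along y axis of a frame of yaw a"""
    y=np.array([-np.sin(a),np.cos(a),0])*(-1 if flip else 1); z=np.array([0,0,-1.]); x=np.cross(y,z)
    return Ro.from_matrix(np.c_[x,y,z]).as_quat(scalar_first=True)
def st(msg=''):
    s=robot.state(); print(msg,'t',round(s['time'],2),'tcp',s['tcp_pos'].round(4),'F',s['wrist_force'].round(1),'gw',round(float(s['grip_width']),3),'gf',round(float(s['grip_force']),1)); return s
E
python3 - <<'E'
from h import *
a=np.radians(-10)
for fl in(0,1): print(fl,robot.inverse_kinematics([.5825,-.031,.42],down(a,fl)))
q=robot.inverse_kinematics([.5825,-.031,.42],down(a,0)); q1=robot.inverse_kinematics([.5825,-.031,.42],down(a,1))
b=min((q,q1),key=lambda v:abs(v[5]) if v is not None else 9)
robot.movej(b); st()
b=grab('top','top2')['image']; grab('scene','scene2')
cv2.imwrite('pics/D.png',cv2.resize(b[140:300,300:500],None,fx=4,fy=4,interpolation=cv2.INTER_CUBIC)[:,:,::-1][:600,:800])
E
```

```text
0 [-7.35704571e-02  2.12137604e-01  1.52964359e+00 -4.44089210e-16
  1.39981146e+00 -1.46983386e+00]
1 [-7.35704571e-02  2.12137604e-01  1.52964359e+00 -4.44089210e-16
  1.39981146e+00  1.67175879e+00]
 t 5.16 tcp [ 0.5824 -0.0316  0.4199] F [ 0.3 -0.9 -0.9] gw 1.0 gf 0.0
```

View pics/D.png

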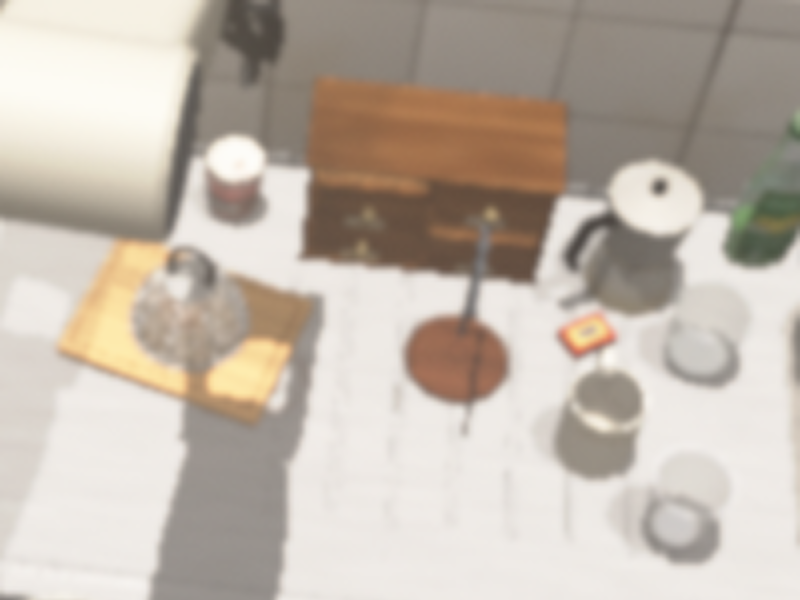

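The top view now shows the stand: foot at crop (457,357), the post from (464,330) up to (484,225), and the hook arm running over it towards the camera. I'll refine the hook from both depth maps.

Run:
```python
from h import *
np.set_printoptions(precision=4,suppress=True)
for n in('scene1','top2','scene2'):
    f=pickle.load(open(f'pics/{n}.pkl','rb'));W=cloud(f);z=W[...,2]
    m=(z>.19)&(z<.25)&(W[...,0]>.46)&(W[...,0]<.64)&(abs(W[...,1]+.31)<.035)
    P=W[m]; 
    if len(P)<5: print(n,len(P));continue
    A=P[(P[:,0]<.60)&(P[:,2]>.205)]
    e=np.polyfit(A[:,0],A[:,1],1); r=A[:,1]-np.polyval(e,A[:,0])
    print(n,len(P),'y(x=.51)',np.polyval(e,.51),'yaw',np.degrees(np.arctan(e[0])),'rms',r.std(),'xmin/max',np.sort(P[:,0])[:6],np.sort(P[:,0])[-4:],'z arm med',np.median(A[A[:,0]>.52][:,2]))
    print(' ball',P[P[:,0]<.497])
    if n=='top2': print(' px',np.argwhere(m)[:,::-1].min(0),np.argwhere(m)[:,::-1].max(0))
    q=W[(z>.04)&(z<.18)&(W[...,0]>.58)&(W[...,0]<.66)&(abs(W[...,1]+.32)<.03)]; print(' post',len(q),np.median(q,0) if len(q) else '')
    c=np.hypot(W[...,0]-.582,W[...,1]+.03)<.05
    P=W[c&(z>.112)&(z<.16)]
    if len(P)>10:
        e,V=np.linalg.eigh(np.cov((P-P.mean(0))[:,:2].T)); d=V[:,1]*np.sign(V[1,1]);t=(P[:,:2]-P.mean(0)[:2])@d
        print(' loop',len(P),P.mean(0)[:2]+d*(np.percentile(t,3)+np.percentile(t,97))/2,'zmax',np.sort(P[:,2])[-3:],'yaw',np.degrees(np.arctan2(-d[0],d[1])))
    for nm,cen,R in(('mug',(.47,-.45),.1),):
        P=W[(np.hypot(W[...,0]-cen[0],W[...,1]-cen[1])<R)&(z>.085)&(z<.115)]; print(' mug rim',len(P),P.min(0),P.max(0))
```

```text
scene1 61 y(x=.51) -0.3068284727830304 yaw -5.899339444879236 rms 0.003699198375827268 xmin/max [0.4846 0.4877 0.4882 0.489  0.4898 0.4917] [0.6104 0.6111 0.6146 0.6194] z arm med 0.21810079842142518
 ball [[ 0.4882 -0.3053  0.2318]
 [ 0.4846 -0.3063  0.233 ]
 [ 0.4917 -0.3048  0.2265]
 [ 0.4877 -0.3053  0.228 ]
 [ 0.4956 -0.2991  0.2229]
 [ 0.4926 -0.3008  0.2236]
 [ 0.4898 -0.303   0.2239]
 [ 0.489  -0.3076  0.2225]
 [ 0.4932 -0.3022  0.2186]
 [ 0.4942 -0.3092  0.2155]]
 post 55 [ 0.6147 -0.3189  0.1078]
 loop 55 [ 0.5856 -0.0294] zmax [0.1485 0.1488 0.1492] yaw -11.384552914129562
 mug rim 172 [ 0.457  -0.4995  0.085 ] [ 0.5595 -0.4137  0.1112]
top2 43 y(x=.51) -0.3090516588478969 yaw -5.842764974961875 rms 0.002007928830315076 xmin/max [0.4806 0.4817 0.4822 0.4829 0.4977 0.4982] [0.5956 0.5968 0.5977 0.6103] z arm med 0.21734912841014786
 ball [[ 0.4806 -0.3037  0.2385]
 [ 0.4817 -0.3075  0.2378]
 [ 0.4822 -0.3048  0.2301]
 [ 0.4829 -0.3086  0.2299]]
 px [417 196] [421 218]
 post 24 [ 0.6114 -0.3179  0.0846]
 loop 34 [ 0.5826 -0.0315] zmax [0.1481 0.1506 0.1506] yaw -13.245929725
[... 186 characters left out ...]
4875 0.4891 0.4903 0.491 ] [0.6091 0.6116 0.6155 0.6157] z arm med 0.21745729796701463
 ball [[ 0.4891 -0.3065  0.231 ]
 [ 0.4842 -0.3058  0.2334]
 [ 0.4936 -0.3072  0.2247]
 [ 0.4842 -0.3007  0.2313]
 [ 0.4875 -0.3108  0.2259]
 [ 0.4947 -0.3035  0.2216]
 [ 0.4916 -0.3053  0.2222]
 [ 0.4903 -0.3093  0.2212]
 [ 0.4962 -0.3061  0.2158]
 [ 0.491  -0.305   0.2185]]
 post 55 [ 0.6139 -0.3182  0.1187]
 loop 56 [ 0.5854 -0.0296] zmax [0.151  0.1521 0.1526] yaw -13.288766754199056Traceback (most recent call last):
  File "<stdin>", line 20, in <module>
    return umr_minimum(a, axis, None, out, keepdims, initial, where)
ValueError: zero-size array to reduction operation minimum which has no identity
```

Run:
```python
from h import *
a=np.radians(-12.5); L=np.array([.584,-.0305])
robot.move_pose([*L,.22],down(a)); 
robot.movel([*L,.114],rate=.12); st('at loop')
robot.command_gripper(.3,60); st('closed')
robot.movel([*L,.135],rate=.08); s=st('lift a bit')
robot.movel([*L,.26],rate=.2); st('lifted')
a=grab('scene','scene3')['image']
cv2.imwrite('pics/E.png',cv2.resize(a[110:250,230:430],None,fx=4,fy=4,interpolation=cv2.INTER_CUBIC)[:,:,::-1])
```

```text
at loop t 7.11 tcp [ 0.5846 -0.0306  0.1148] F [ 0.7  0.4 -0. ] gw 1.001 gf 0.0
closed t 7.53 tcp [ 0.5844 -0.0306  0.1149] F [-1.6 -1.3  5.5] gw 0.584 gf 61.5
lift a bit t 7.95 tcp [ 0.5844 -0.0305  0.1358] F [ 0.  -0.4 -1. ] gw 0.583 gf 62.2
lifted t 8.72 tcp [ 0.5832 -0.0305  0.2588] F [ 0.  -0.2 -0.8] gw 0.584 gf 62.2
```

View pics/E.png

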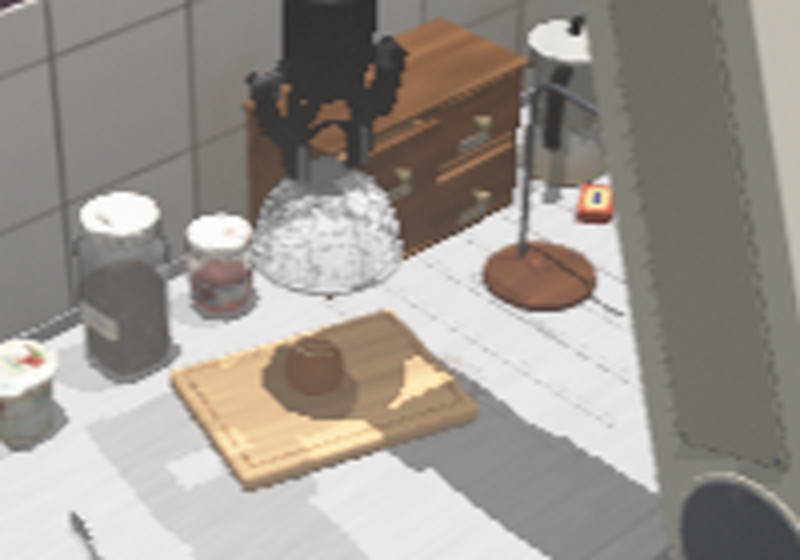

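The cover is held upright by its loop at crop (325,150), and the roll stays on the board at (315,366). On to the hook.

Run:
```python
from h import *
f=pickle.load(open('pics/scene3.pkl','rb'));W=cloud(f);z=W[...,2]
m=(np.hypot(W[...,0]-.583,W[...,1]+.03)<.075)&(z>.12)&(z<.25); print('rim z',np.percentile(z[m],[0,1,3]))
m=(np.hypot(W[...,0]-.583,W[...,1]+.03)<.09)&(z>.03)&(z<.09); P=W[m]; print('roll',len(P),(P.min(0)+P.max(0))/2,P.min(0),P.max(0))
a=np.radians(-5.9); O=np.array([.509,-.308]); X=np.array([np.cos(a),np.sin(a)])
p=lambda s,z:[*(O+s*X),z]
robot.movel(p(-.11,.26),down(a),rate=.2); st('pre high')
robot.movel(p(-.085,.215),rate=.12); st('pre')
robot.movel(p(-.035,.215),rate=.1); st('before ball')
a=grab('scene','scene4')['image'];b=grab('top','top4')['image']
z=lambda a,u,v:cv2.resize(a[v:v+110,u:u+100],None,fx=4,fy=4,interpolation=cv2.INTER_CUBIC)
cv2.imwrite('pics/G.png',np.hstack([z(a,330,90),z(b,365,150)])[:,:,::-1])
```

```text
rim z [0.16254948 0.16482674 0.1670336 ]
roll 162 [ 0.59230879 -0.02166533  0.04868594] [ 0.566441   -0.04698567  0.03011938] [0.61817658 0.00365501 0.06725251]
pre high t 10.54 tcp [ 0.3998 -0.2962  0.26  ] F [ 0.   0.6 -0.5] gw 0.586 gf 62.2
pre t 11.12 tcp [ 0.4245 -0.299   0.2149] F [-0.8  0.  -1.1] gw 0.582 gf 62.2
before ball t 11.77 tcp [ 0.4738 -0.3041  0.2149] F [-0.5  0.2 -0.7] gw 0.584 gf 62.2
```

View pics/G.png

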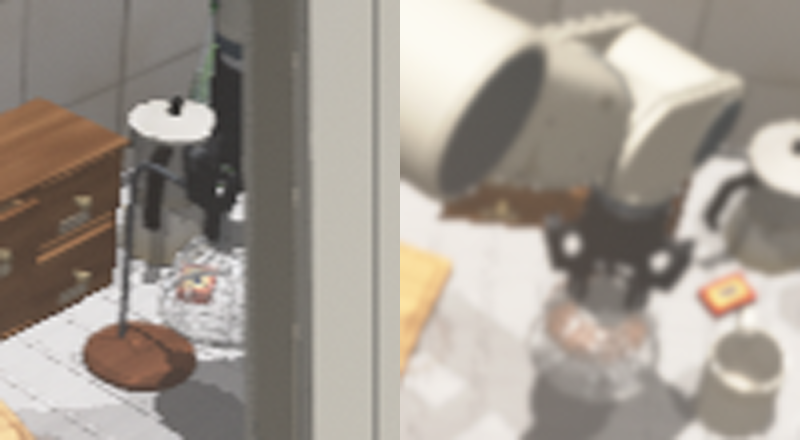

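The arm hides the loop and hook in both views, so I'll insert in small steps and check the wrist force at each one.

Run:
```python
from h import *
a=np.radians(-5.9); O=np.array([.509,-.308]); X=np.array([np.cos(a),np.sin(a)])
p=lambda s,z:[*(O+s*X),z]
F0=robot.state()['wrist_force']; ok=True
for s in(-.023,-.011,0,.004):
    robot.movel(p(s,.215),rate=.1); S=st(f'{s}')
    if np.linalg.norm(S['wrist_force']-F0)>6: ok=False; break
if ok:
    for z in(.205,.197,.193,.190,.188,.186,.184,.182):
        robot.movel(p(.004,z),rate=.06); S=st(f'{z}')
        if S['wrist_force'][2]-F0[2]>3: break
```

```text
-0.023 t 12.13 tcp [ 0.4863 -0.3057  0.2151] F [ 0.5  0.  -0.4] gw 0.586 gf 62.2
-0.011 t 12.4 tcp [ 0.4982 -0.3069  0.215 ] F [-0.   0.9  0. ] gw 0.58 gf 62.2
0 t 12.66 tcp [ 0.509  -0.308   0.2149] F [-0.7  0.2 -0.2] gw 0.586 gf 62.2
0.004 t 12.91 tcp [ 0.5129 -0.3084  0.215 ] F [ 0.6 -0.3 -0. ] gw 0.581 gf 62.2
0.205 t 13.22 tcp [ 0.5125 -0.3081  0.2042] F [-0.6  0.6 -1.2] gw 0.582 gf 62.2
0.197 t 13.51 tcp [ 0.5127 -0.3082  0.1964] F [-0.3  0.3 -1.1] gw 0.585 gf 62.2
0.193 t 13.76 tcp [ 0.5129 -0.3083  0.1928] F [0.2 0.1 0.1] gw 0.58 gf 62.2
0.19 t 14.01 tcp [ 0.5133 -0.3086  0.1903] F [0.3 0.6 1.8] gw 0.583 gf 62.6
0.188 t 14.26 tcp [ 0.5136 -0.3088  0.1898] F [-2.6  1.  13. ] gw 0.582 gf 63.7
```

Contact came at TCP z ≈ 0.190 against 0.189 predicted, so the arch is resting on the hook. Next I'll release, rise, go above the tongs and look.

Run:
```python
from h import *
a=np.radians(-5.9); O=np.array([.509,-.308]); X=np.array([np.cos(a),np.sin(a)])
p=lambda s,z:[*(O+s*X),z]
robot.movel(p(.004,.1895),rate=.05); st()
robot.command_gripper(1.0,40); st('open')
robot.movel(p(.004,.24),rate=.08); robot.movel(p(.004,.33),rate=.2); st('up')
robot.move_pose([.4805,.2957,.30],down(np.radians(-6.3))); s=st('over tongs'); print(s['joint_positions'].round(2))
a=grab('scene','scene5')['image'];b=grab('top','top5')['image']
z=lambda a,u,v:cv2.resize(a[v:v+130,u:u+130],None,fx=3,fy=3,interpolation=cv2.INTER_CUBIC)
cv2.imwrite('pics/H.png',np.hstack([z(a,280,90),z(b,320,150)])[:,:,::-1])
```

```text
t 14.51 tcp [ 0.5132 -0.3085  0.1901] F [-1.3  1.   7.2] gw 0.58 gf 62.8
open t 14.96 tcp [ 0.5129 -0.3084  0.1892] F [ 0.3 -1.2 -0.6] gw 0.997 gf 0.0
up t 16.34 tcp [ 0.5124 -0.3081  0.3288] F [ 0.   0.1 -0.8] gw 1.004 gf 0.0
over tongs t 18.51 tcp [0.481 0.295 0.3  ] F [-0.3  0.4  0.1] gw 0.999 gf 0.0
[ 0.53  0.28  1.72 -0.    1.15 -0.93]
```

View pics/H.png

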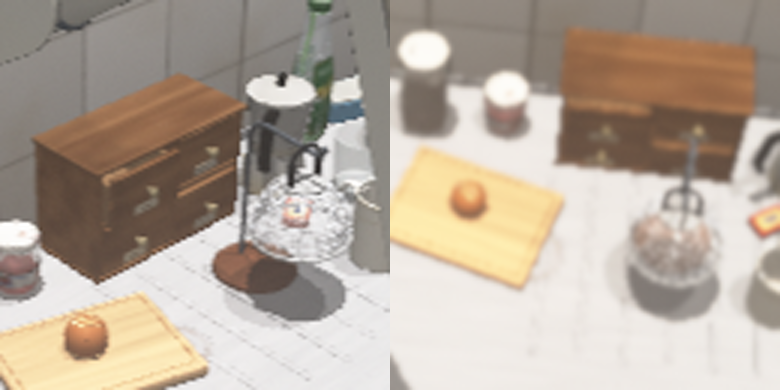

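The cover hangs by its loop on the hook: scene-crop (307,155), top-crop (683,200). The roll is at (86,336) and (468,198) in the same crops. I'll measure the roll and grasp the tongs.

```bash
sed -i "s/^F={.*/F={n:pickle.load(open(f'pics\/{n}5.pkl','rb')) for n in('scene','top')}/" fit.py
python3 - <<'E'
from fit import *
C=[]
for n in F:
    f=F[n];W=cloud(f);z=W[...,2]
    m=(np.hypot(W[...,0]-.588,W[...,1]+.027)<.05)&(z>.027)&(z<.08)
    px=np.argwhere(m)[:,::-1]; 
    lo,hi=np.percentile(px,1,axis=0),np.percentile(px,99,axis=0); c=(lo+hi)/2; C.append((n,*c))
    P=W[m]; print(n,len(px),lo,hi,ray(n,*c,.040),'max z',np.percentile(P[:,2],98),'top pts xy',P[P[:,2]>.056].mean(0), 'ext',P.min(0),P.max(0))
print('tri',tri(C))
y=-6.3; 
T=[.4805,.2957]
robot.movel([*T,.07],rate=.2); robot.movel([*T,.021],rate=.08); st('down')
robot.command_gripper(.62,30); st('grip')
robot.sleep(.1); st()
E
```

```text
scene 173 [301.   194.72] [315. 208.] [ 0.5933 -0.025   0.04  ] max z 0.06479945196638151 top pts xy [ 0.5908 -0.0224  0.0604] ext [ 0.563  -0.0652  0.0272] [0.6149 0.0043 0.0661]
top 130 [339.29 210.  ] [352.71 225.  ] [ 0.5823 -0.0287  0.04  ] max z 0.06866517684267226 top pts xy [ 0.5888 -0.0261  0.0611] ext [ 0.545  -0.0662  0.0271] [0.6331 0.0104 0.0698]
tri [ 0.5908 -0.0272  0.036 ]
down t 20.67 tcp [0.4805 0.2957 0.0208] F [0.6 0.1 0.1] gw 0.999 gf 0.0
grip t 21.09 tcp [0.4812 0.296  0.0221] F [-0.9 -1.   6.2] gw 0.618 gf 9.5
 t 21.19 tcp [0.4812 0.296  0.0221] F [-0.5 -0.1  6.3] gw 0.627 gf 9.5
```

Run:
```python
from h import *
p=robot.state()['tcp_pos']
robot.movel([*p[:2],.05],rate=.06); st('lift'); robot.movel([*p[:2],.17],rate=.15); st('up')
robot.movel([.485,-.0265,.17],down(0.),rate=.18); st('over')
robot.movel([.485,-.0265,.12],rate=.15); st('over')
a=grab('scene','scene6')['image'];b=grab('top','top6')['image']
z=lambda a,u,v:cv2.resize(a[v:v+100,u:u+100],None,fx=4,fy=4,interpolation=cv2.INTER_CUBIC)
cv2.imwrite('pics/I.png',np.hstack([z(a,260,150),z(b,290,160)])[:,:,::-1])
```

```text
lift t 21.82 tcp [0.4812 0.296  0.0502] F [ 0.  -0.1 -0.7] gw 0.616 gf 7.8
up t 22.77 tcp [0.4806 0.2957 0.1692] F [-0.4  0.3 -1.4] gw 0.623 gf 7.8
over t 24.72 tcp [ 0.4849 -0.026   0.17  ] F [ 0.7  0.9 -0. ] gw 0.623 gf 7.8
over t 25.2 tcp [ 0.485  -0.0262  0.1199] F [ 0.1  1.4 -0.8] gw 0.622 gf 7.8
```

View pics/I.png

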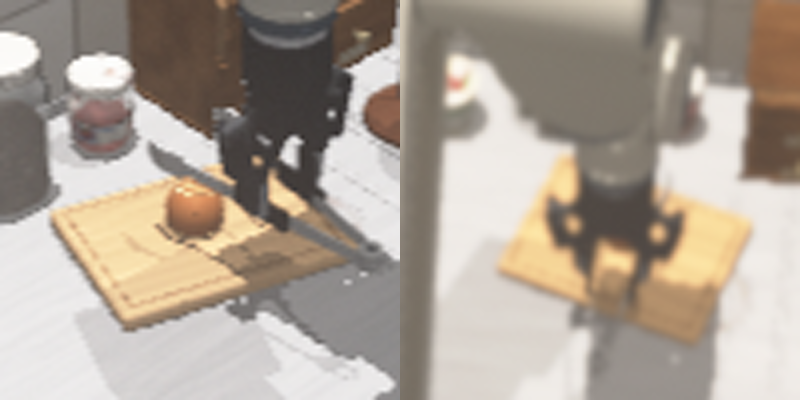

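The scene crop shows the tongs level in the hand. One arm runs from the hinge at (370,248) to its tip near (160,155), and the roll is at (195,207). Checking tongs height and tip positions from depth.

Run:
```python
from h import *
np.set_printoptions(precision=4,suppress=True)
f=pickle.load(open('pics/scene6.pkl','rb'));W=cloud(f);z=W[...,2]
for k,X in dict(tipL=(.59,.012,.11),tipR=(.59,-.065,.11),hinge=(.38,-.0265,.11)).items(): print(k,proj(f,X),'crop',(proj(f,X)-[260,150])*4)
m=(z>.085)&(z<.135)&(W[...,0]>.33)&(W[...,0]<.63)&(abs(W[...,1]+.026)<.07)
P=W[m]
for lo in np.arange(.34,.64,.03):
  for s in(0,1):
    q=P[(P[:,0]>=lo)&(P[:,0]<lo+.03)&((P[:,1]>-.0265)==s)]
    if len(q)>2: print(round(lo,2),s,len(q),np.median(q,0),'z',np.percentile(q[:,2],[5,95]))
for nm in('scene6','top6'):
    f=pickle.load(open(f'pics/{nm}.pkl','rb'));W=cloud(f);z=W[...,2]
    m=(abs(z-.045)<.02)&(np.hypot(W[...,0]-.59,W[...,1]+.027)<.05)
    print(nm,m.sum(),W[m].mean(0) if m.sum() else '')
```

```text
tipL [300.6467 189.8894] crop [162.5869 159.5577]
tipR [317.0498 181.2924] crop [228.1994 125.1698]
hinge [352.7362 213.4213] crop [370.945  253.6853]
0.34 0 3 [ 0.3641 -0.0275  0.1082] z [0.1047 0.1106]
0.34 1 7 [ 0.3586 -0.0196  0.1094] z [0.1071 0.1132]
0.37 0 13 [ 0.3811 -0.0298  0.1156] z [0.1079 0.1188]
0.37 1 44 [ 0.3808 -0.0173  0.1139] z [0.1017 0.1188]
0.4 0 20 [ 0.4154 -0.0346  0.111 ] z [0.1057 0.1178]
0.4 1 28 [ 0.4128 -0.0115  0.1106] z [0.1044 0.1169]
0.43 0 25 [ 0.448  -0.0409  0.1096] z [0.1022 0.1214]
0.43 1 35 [ 0.4471 -0.0083  0.1127] z [0.1034 0.1201]
0.46 0 54 [ 0.477  -0.048   0.1183] z [0.1028 0.1307]
0.46 1 61 [0.4767 0.0024 0.118 ] z [0.1028 0.1321]
0.49 0 40 [ 0.5008 -0.0492  0.1147] z [0.1015 0.1262]
0.49 1 18 [0.5112 0.0032 0.1133] z [0.1039 0.1219]
0.52 1 24 [0.5348 0.0031 0.1101] z [0.1019 0.1182]
0.55 1 34 [0.5709 0.008  0.1115] z [0.102  0.1219]
0.58 0 18 [ 0.6018 -0.0659  0.1185] z [0.1108 0.1247]
0.58 1 35 [0.5934 0.0125 0.1125] z [0.1009 0.1226]
scene6 159 [ 0.5844 -0.0154  0.0473]
top6 16 [ 0.5656 -0.0219  0.0318]
```

The tongs are level and centred within about 2 mm. Lowering around the roll, then squeezing.

Run:
```python
from h import *
p=[.487,-.0255]
robot.movel([*p,.12],rate=.1)
for z in(.08,.06,.0455):
    robot.movel([*p,z],rate=.08); s=st(f'{z}')
    if abs(s['wrist_force'][2])>5: raise SystemExit('contact')
robot.command_gripper(.53,30); st('sq .53')
robot.command_gripper(.3,45); st('squeezed')
robot.sleep(.3); st()
a=grab('scene','scene7')['image']
cv2.imwrite('pics/J.png',cv2.resize(a[150:250,260:360],None,fx=5,fy=5,interpolation=cv2.INTER_CUBIC)[:,:,::-1])
```

```text
0.08 t 26.2 tcp [ 0.487  -0.0255  0.0799] F [ 0.4 -0.6 -1.8] gw 0.622 gf 7.8
0.06 t 26.6 tcp [ 0.4868 -0.0255  0.0598] F [ 0.4 -0.2 -1.6] gw 0.618 gf 7.8
0.0455 t 26.93 tcp [ 0.4867 -0.0255  0.0452] F [-0.4  0.2 -1.2] gw 0.623 gf 7.8
sq .53 t 27.18 tcp [ 0.4872 -0.0255  0.0458] F [ 0.   0.4 -0.7] gw 0.538 gf 8.8
squeezed t 27.4 tcp [ 0.4872 -0.0255  0.0457] F [ 0.1  0.4 -0.3] gw 0.451 gf 46.1
 t 27.7 tcp [ 0.4871 -0.0255  0.0456] F [ 0.   0.3 -0.4] gw 0.446 gf 46.1
```

View pics/J.png

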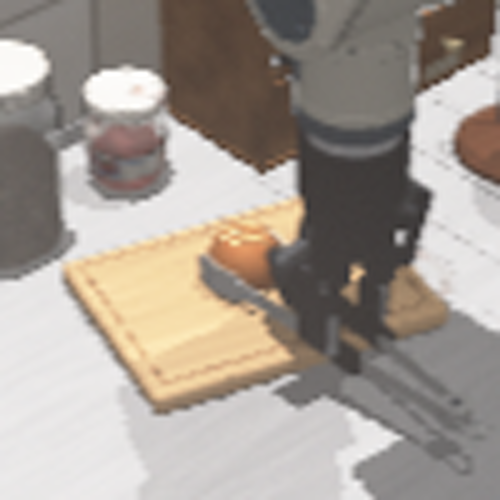

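The tongs are closed on the roll at crop (240,265), with the grips about 38 mm wide. Lifting.

Run:
```python
from h import *
p=robot.state()['tcp_pos'][:2]
robot.command_gripper(.2,60); st('firm')
robot.movel([*p,.065],rate=.04); st()
robot.movel([*p,.147],rate=.08); st('up'); robot.sleep(.8); st()
f=grab('scene','scene8');a=f['image']
W=cloud(f);z=W[...,2];m=(np.hypot(W[...,0]-.591,W[...,1]+.026)<.035)&(z>.09)
print('held z',np.percentile(z[m],[1,10,50,90,99]))
cv2.imwrite('pics/K.png',cv2.resize(a[130:290,160:420],None,fx=3,fy=3,interpolation=cv2.INTER_CUBIC)[:,:,::-1])
```

```text
firm t 27.97 tcp [ 0.4872 -0.0255  0.0456] F [-0.4 -0.4 -0. ] gw 0.44 gf 64.1
 t 28.61 tcp [ 0.4872 -0.0255  0.0652] F [-0.2  0.3 -2.5] gw 0.442 gf 63.9
up t 29.78 tcp [ 0.4868 -0.0255  0.1465] F [ 0.9  0.8 -2. ] gw 0.441 gf 63.9
 t 30.58 tcp [ 0.4872 -0.0255  0.147 ] F [-0.9  0.  -1.9] gw 0.442 gf 63.9
held z [0.12333863 0.13122072 0.14795513 0.161996   0.16435777]
```

View pics/K.png

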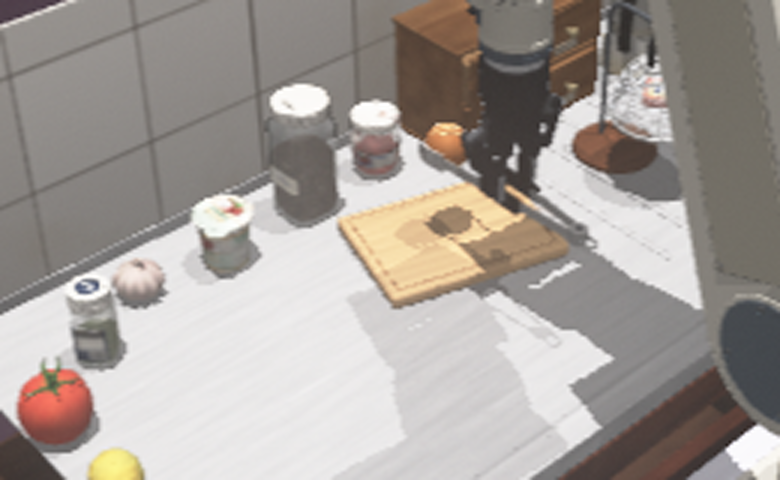

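The roll is held in the tongs at crop (447,140), with its top at z 0.164, about 10 cm above where it stood. The cover still hangs on the hook at (640,100). Tomato, lemon and jar stand where they were.

```bash
python3 -c "
from h import *
print(robot.close_job()); st()"
```

```text
the job is handed in; nothing more can be done
None
the job is handed in; nothing more can be done
```

The cover hangs by its loop on the hook, and the roll is held in the squeezed tongs about 10 cm above the board; the job was handed in at about 31 s with no verdict returned.

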